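# Clean the dust filter and draw its cassette

### The job

Clean the filter of the bench-top dust unit: pull the sprung shaker lever on its side towards you all the way to its stop, then keep control of it and ease it back slowly until it is fully home, taking a second or more over the return and never letting it snap. Then pinch the filter cassette's two opposed catches together, lift the cassette straight up out of the unit until its underside is well clear above the unit's top (about a hand's breadth), and finish there, holding it still and level in the gripper with the catches still pinched. Do not push the other things on the bench about.

Things in the scene. Friction and masses are not known exactly. Their poses are not given: they have to be found in the camera images.
- unit: dust unit, a grey box fixed to the bench, 170 (x) by 200 (y) by 110 mm high; origin at the centre of its underside, z up, +x from its louvred front (robot side) to its back, where a hose port sticks out 55 mm; a blower drum sticks out 112 mm on its +y side (top 100 mm high), the lever is on its -y side. The cassette stands in a well in its top, 80 by 134 mm, 60 deep, flush with the top
- lever_pivot (a point): a fixed point on the lever's hinge axis (parallel to the unit's y axis), 70 mm above the bench, beside the unit (at x 0, y -155 mm of the unit), level along y with the middle of the hand grip; axes as the unit's
- lever_grip (a point): middle of the lever's hand grip, a level black round bar 16 mm in diameter, 62 mm long, parallel to the unit's y axis, 110 mm from the hinge axis; free all round but for the steel arm, 12 mm thick, at its inner end (33 to 45 mm from this point). The point turns with the lever. A finger may hook behind the bar, or fingers from above stand astride or pinch it (it turns between them)
- lever (a joint): lever angle, rad: 0 = home, sprung, leaning 0.4 rad to the back (grip 43 mm behind the hinge axis, 171 mm above the bench); grows as the grip is pulled to the front (-x of the unit), over the top, to the stop at 0.9, leaning 0.5 rad to the front (grip 53 mm before the axis, 167 mm above the bench). The spring asks 4 N at the grip when home, 8.5 N at the stop; let go, it snaps back
- pinch_point (a point): half-way between the cassette's two catch tabs at the height to grip: 22 mm above the cassette's top (flush with the unit's top when seated); axes as the cassette's. The tabs are upright and black, one to the front (-x), one to the back (+x), each 6 mm thick, 24 wide (y), 42 tall above the cassette's top; 56 mm over their outer faces, 36 mm when pinched fully together along x
- cassette: filter cassette: white box 76 (x) by 130 (y) by 60 mm, 0.2 to 0.5 kg, 2 mm of play in the well; origin at the centre of its underside (50 mm above the bench when seated), x and y along the unit's. On its top, between the tabs, a low bar 16 (x) by 60 (y) by 14 mm. Each catch has a toe that hooks under the well's rim, front and back, and holds the cassette down until pinched
- catch_near (a joint): travel of the front tab (-x), m: 0 = sprung out and latched, 0.010 = pressed fully in towards the other; its toe is free of the rim from about 0.008. The spring asks 2 N at first, 8 N fully in; grip with 20 to 40 N to hold the cassette
- catch_far (a joint): the same for the back tab (+x)
- tape: bystander: roll of paper tape lying flat, 90 mm across, 24 high; leave it alone
- offcut: bystander: wood offcut, 70 x 45 x 32 mm; leave it alone
- stop_block: bystander: small L-shaped plywood stop block, 60 x 50 x 40 mm; leave it alone
- glue: bystander: white glue bottle, 54 mm across, 105 tall, standing; leave it alone
- screwdriver: bystander: screwdriver lying on the bench, 200 mm long; leave it alone
- hammer: bystander: hammer lying on the bench, 280 mm long; leave it alone
- bar_clamp: bystander: steel bar clamp lying on the bench, 460 mm long; leave it alone
Not all that is in view belongs to the job. Leave any pink or purple look-alike of the cassette alone.

How it is judged:
On the way, in this order (a step that is already met when the one before it is completed fails the run):
1. the lever is pulled to its stop (at least 0.8 of 0.9 rad) (value of joint lever above 0.8 rad), for 0.1 s.
2. the lever is back home (within 0.06 rad) (value of joint lever below 0.06 rad), for 0.2 s.
3. the cassette is out of the well: its underside more than 20 mm above the unit's top (z of cassette in the frame of unit above 0.13 m), for 0.2 s.
At the end, for the whole second after the job is handed in: the fingers hold the cassette (over 5 N) with both catches pressed more than 6 mm, its underside more than 30 mm above the unit's top, tilted under 0.3 rad, slower than 30 mm/s, not touching the unit; the lever is home (within 0.06 rad) (z of cassette in the frame of unit above 0.14 m and angle between cassette's own z axis and vertical below 0.3 rad and value of joint each of catch_near, catch_far above 0.006 m and contact force between cassette and the fingers above 5 N and contact force between cassette and unit below 0.2 N and value of joint lever below 0.06 rad and linear speed of cassette below 0.03 m/s); the arm keeps its last pose, push and grip.
It fails at once if the lever snaps back: more than 2 rad/s homeward while still over 0.15 rad from home (value of joint lever above 0.15 rad and velocity of joint lever below -2 rad/s).
It fails at once if a bystander is pushed more than 30 mm (distance of any of tape, offcut, stop_block, glue, screwdriver, hammer, bar_clamp from where it was at the start of the episode above 0.03 m).
It also fails if it takes over 54 s, if anything falls off the work surface, if the arm or the gripper's body presses on something with over 40 N, if the wrist force passes 120 N, or if a joint passes its speed limit or range.

### The arm

A 6-joint arm with a two-finger parallel gripper is mounted at the origin on the work surface. World frame = base frame: x ahead of the robot, y to its left, z up, the work surface at z = 0. Lengths are in m, angles in rad, forces in N, time in s.
With the tool pointing down it reaches from about 0.35 to 0.975 m from the base axis. Payload 4.9 kg.
Tool frame: the origin (TCP) lies on the centre line of the jaws, within the pads' length; the fingertips stand 14 mm ahead of it and the grasp point (between the pads) lies 5 mm behind it; x points along the fingers, z is the direction in which the jaws open and shut, and the axes are right-handed (so a half turn about x gives the same grasp; the last joint's range is limited). The gripper opens to 85 mm and grips with 20 to 120 N. Pads are 22 mm wide; open, the fingers measure 114 mm over their backs; the gripper's body (76 mm by 85 mm) begins 54 mm behind the grasp point. The pads swing forward as they close: fully open they stand 13 mm farther back than shut.
Start: joints at [-1.467, 0.053, 1.613, -0, 1.476, -0.119], TCP at [0.138, -0.61, 0.221] pointing down, gripper open.
Joint ranges: [-3.01, 3.01], [-1.01, 2.22], [0.06, 2.58], [-1.02, 4.17], [0.09, 2.62], [-3.14, 3.14]. Speed limits (rad/s): [2.57, 2.57, 3.14, 3.14, 3.14, 3.14].

### API

Orientations are given as a rotation vector (axis times angle).
In Python, from station import ctrl gives the robot as it stands.
- The arm moves only by the tool move_arm, never from a script. Its argument "increments" is a list that holds one entry, the list of rows, each a list of 4 numbers: the shift along the tool's x, y, z in units of 25 cm (1.0 is 25 cm), then the turn about the tool's x in units of 90 degrees (1.0 is 90 degrees). A call has 1 to 20 rows; each row shifts and turns the commanded pose from where the row before left it, along the tool's axes as they then stand; what a row does not reach is not made up. A row lasts 1/12 s, in which the tool goes at most 41.7 mm and 7.16 degrees, less where a joint would pass 70% of its speed; a pose out of reach is approached as far as the arm can. A call with a number of a shift or a turn outside -1 to 1 is refused whole. A call with a gripper value outside its range is refused whole. "gripper" is the closure, from 0 (fully open) to 1 (shut), set as the call begins (left out, the last holds). The fingers move at their own pace and stop on an object; "squeeze" is the grip in N (left out, the last holds). Time passes only in rows, so rows that do not move let the fingers close. It gives the time, the measured TCP pose, the force and the opening at its end, in the units of the state.
- ctrl.get_obs(): the state, without advancing time (a new reading comes with each control period).
- ctrl.get_image(name): name is "scene" or "top" or "wrist"; returns a dict with "pixels" (420x560x3 uint8, red, green, blue), "depth" (420x560 float32, m along the optical axis (not along the pixel's ray), 0 where there is no reading), "K" (3x3 intrinsics, pixels), "extrinsics" (4x4, takes a point from camera to world coordinates); the wrist camera has in their place "tool_from_camera" (4x4, takes a point from camera to tool coordinates, whose origin is the TCP and whose axes are the tool frame's). Camera axes: x right, y up, looking along -z (the intrinsics and any distortion apply to the point x, -y, -z); pixel columns grow to the right and rows downward; lengths in m; the calibration is good to about 2 mm. The wrist camera is an equidistant fisheye: a pixel r from the principal point sees the ray r / f radians off the axis. A picture is of the moment at which its call begins: read the wrist's pose just before it.
- ctrl.finish_job(): hands the job in, once; it reports no verdict.
Trained networks look in the newest picture that a camera, given by its name, has taken for a name from the list of things; names that differ only in an ending like _2 or _b are one class to them, and where a whole thing is asked for, a point or a joint stands for the part that bears it (a point fixed in the world has none). Each returns a list of dicts, best first, with "score" (0 to 1); they miss things now and then, are a little off and sometimes report something else, mostly with a low value. They report only what shows in the picture. A call takes as long as a camera call. They do not tell look-alikes from the thing itself.
- ctrl.trace(camera, target): "region" (420x560 bool, what is visible of it) and "pixel" ([row, column] in pixels, amid what is visible of it).
The state is a dict: "t": time; "q": joint angles; "dq": joint speeds; "effort": joint torques, N m; "tool_pos": TCP position; "tool_rot": TCP orientation; "contact_force": force on the tool from outside, world axes, zero at the start; "wrist_torque": the same for the moment, N m; "opening": finger opening in m.
Only numpy, scipy, OpenCV 4.12 (cv2) and the standard library are available. Lean on these libraries where they do the work, as an engineer would, in place of code of your own. Each camera call takes 0.05 s, during which the arm holds its last target. There are 200 camera calls.

## Working session

There is one attempt and no reset: what is moved stays moved. The work goes in short steps, Python scripts to look and compute and a tool call to move; the robot and the scene stay as the last step left them, time stands still between calls to the robot, and variables do not carry over. Pictures are saved under pics/ and viewed, about 8 in all and at most 12, crops included, and the job is handed in when it is done.

Besides the shell and the picture viewer there is one more tool, called after "Call:" as name([rows], argument=value, ...), one row to a line, values as JSON. move_arm: Moves the arm, as the interface text tells. Shifts and turns lie within -1 to 1; 1 stands for 25 cm of shift or 90 degrees of turn. Its arguments: {"type":"object","properties":{"increments":{"type":"array","items":{"type":"array","items":{"type":"array","items":{"type":"number","minimum":-1,"maximum":1}}}},"gripper":{"type":"number"},"squeeze":{"type":"number"}},"required":["increments"]}

```bash
mkdir -p pics; ls
python3 - <<'E'
from station import ctrl
import cv2,numpy as np
o=ctrl.get_obs();print(o)
for n in("scene","top"):
    im=ctrl.get_image(n);cv2.imwrite(f"pics/{n}0.png",im["pixels"][:,:,::-1]);np.savez(f"{n}0.npz",**im)
    print(n,im["K"].tolist(),im["extrinsics"].round(4).tolist())
    for t in("unit","lever_grip","cassette","pinch_point","catch_near"):
        for d in ctrl.trace(n,t)[:3]:
            m=d["region"]&(im["depth"]>0);v,u=np.nonzero(m);z=im["depth"][m];K=im["K"]
            p=np.c_[(u-K[0,2])*z/K[0,0],-(v-K[1,2])*z/K[1,1],-z,np.ones(len(z))]@im["extrinsics"].T
            print(n,t,round(d["score"],2),d["pixel"],m.sum(),np.median(p[:,:3],0).round(3) if len(p) else None, p[:,:3].min(0).round(3),p[:,:3].max(0).round(3))
E
```

```text
pics
{'t': 0.0, 'q': array([-1.46699589e+00,  5.33322546e-02,  1.61431251e+00, -4.61682646e-05,
        1.47597404e+00, -1.19016775e-01]), 'dq': array([-2.21044847e-03,  5.09363206e-04,  1.17803123e-03,  3.12500468e-05,
        1.59855917e-03, -8.25767381e-04]), 'effort': array([ 2.04473254e-03, -3.93682158e+01, -3.70178175e+01,  4.45964332e-06,
        7.26555591e-03,  8.80534472e-07]), 'tool_pos': array([ 0.13802098, -0.6089074 ,  0.21976723]), 'tool_rot': array([ 1.04490375,  1.30788819, -1.04254354]), 'contact_force': array([ 0.39783842,  0.10480145, -0.67089607]), 'wrist_torque': array([-0.03070662, -0.01728299,  0.01693827]), 'opening': 0.08537445387259547}
scene [[494.45534934859404, 0.0, 271.6654529977242], [0.0, 494.45534934859404, 210.24154037056036], [0.0, 0.0, 1.0]] [[0.828, -0.3133, 0.465, 1.2409], [0.5606, 0.4811, -0.6741, -1.0037], [-0.0125, 0.8188, 0.574, 0.9562], [0.0, 0.0, 0.0, 1.0]]
scene unit 0.92 [229.9, 275.6] 4299 [ 0.587 -0.069  0.089] [ 0.352 -0.162 -0.008] [0.689 0.322 0.179]
scene lever_grip 0.64 [238.6, 264.8] 289 [ 0.605 -0.118  0.094] [ 0.574 -0.162  0.0
[... 1466 characters left out ...]
854 [ 0.294 -0.374  0.061] [ 0.217 -0.458 -0.002] [ 0.365 -0.314  0.107]
top cassette 0.7 [210.6, 271.7] 1581 [ 0.545 -0.005  0.111] [ 0.491 -0.079  0.047] [0.602 0.064 0.156]
top pinch_point 0.81 [312.2, 412.2] 1855 [ 0.293 -0.374  0.061] [ 0.217 -0.448 -0.001] [ 0.365 -0.314  0.107]
top pinch_point 0.62 [297.3, 196.4] 1669 [0.319 0.185 0.06 ] [ 0.249  0.127 -0.004] [0.391 0.257 0.106]
top pinch_point 0.6 [208.4, 272.8] 1562 [ 0.545 -0.004  0.111] [ 0.49  -0.076  0.049] [0.602 0.066 0.156]
top catch_near 0.62 [293.1, 179.0] 51 [0.332 0.209 0.091] [0.32  0.203 0.044] [0.342 0.228 0.106]
top catch_near 0.54 [218.7, 277.0] 43 [ 0.522 -0.016  0.15 ] [ 0.516 -0.028  0.109] [ 0.535 -0.004  0.156]
```

```bash
cat > h.py <<'E'
import numpy as np
from scipy.spatial.transform import Rotation as R
def cloud(im):
    K=im["K"];z=im["depth"];v,u=np.mgrid[:420,:560]
    p=np.stack([(u-K[0,2])*z/K[0,0],-(v-K[1,2])*z/K[1,1],-z,np.ones_like(z)],-1)@im["extrinsics"].T
    p=p[...,:3].copy();p[z==0]=np.nan;return p
def toolmove(o,target):  # world target -> tool-axis shift in units of 25cm
    return R.from_rotvec(o["tool_rot"]).inv().apply(np.array(target)-o["tool_pos"])/.25
E
python3 - <<'E'
import cv2,numpy as np
from h import *
im=np.load("top0.npz");p=cloud(im)
a=cv2.resize(im["pixels"][110:330,150:440,::-1],None,fx=2.5,fy=2.5,interpolation=3);cv2.imwrite("pics/topc.png",a)
o=R.from_rotvec([1.04490375,1.30788819,-1.04254354]).as_matrix();print(o.round(3))
# unit top: cassette/unit plane z 0.1..0.118
near=lambda lo,hi,x0,x1,y0,y1:(p[...,2]>lo)&(p[...,2]<hi)&(p[...,0]>x0)&(p[...,0]<x1)&(p[...,1]>y0)&(p[...,1]<y1)
g=im["pixels"].astype(int);sat=g.max(-1)-g.min(-1)
m=near(.102,.118,.4,.7,-.16,.14);print(cv2.minAreaRect(p[m][:,:2].astype(np.float32)))
w=m&(g.min(-1)>190);print("white",w.sum(),cv2.minAreaRect(p[w][:,:2].astype(np.float32)))
t=near(.135,.165,.48,.62,-.06,.06);q=p[t];print("tabs",len(q));
c=q[:,0].mean();print(q[q[:,0]<c].mean(0),q[q[:,0]>c].mean(0))
l=near(.15,.2,.5,.75,-.3,-.08);q=p[l];print("lever",len(q),q.mean(0),q.min(0),q.max(0),cv2.minAreaRect(q[:,:2].astype(np.float32)))
E
```

```text
[[-0.     0.975  0.221]
 [ 0.002  0.221 -0.975]
 [-1.     0.    -0.002]]
((0.5424125790596008, 0.006327241659164429), (0.17066320776939392, 0.2616577744483948), 19.65937614440918)
white 0 ((0.0, 0.0), (0.0, 0.0), 0.0)
tabs 70
[ 0.52221269 -0.01427229  0.15037709] [0.56927861 0.00253909 0.14938017]
lever 195 [ 0.63114784 -0.12162926  0.17507504] [ 0.60989133 -0.15478017  0.150353  ] [ 0.64954094 -0.09483464  0.1829169 ] ((0.6334285736083984, -0.1241658627986908), (0.022628221660852432, 0.06365766376256943), 29.205669403076172)
```

View pics/scene0.png

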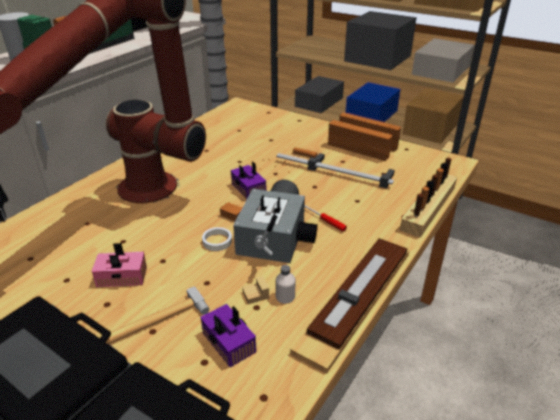

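View pics/topc.png

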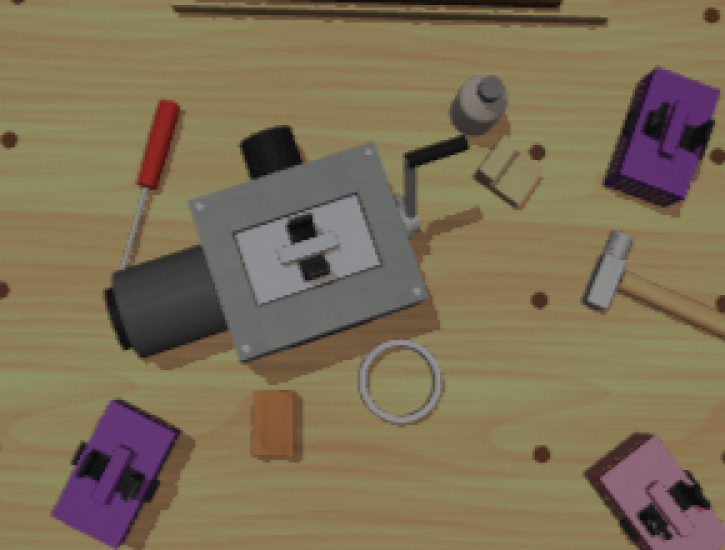

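The scene picture shows the grey unit in the middle, around (275,225), with its white cassette. The lever bar is on the -y side, and there are purple and pink decoys. In the top crop the black bar runs (410,160)–(467,143), and the two tabs are at (300,228) and (315,268). The tabs and the box edge both give a unit yaw of about 19.65°. I'll turn the tool first so its z axis lies along the unit's x.

Call:
move_arm([
  [[-0.02,0,0,-0.077],[-0.02,0,0,-0.077],[-0.02,0,0,-0.077],[-0.02,0,0,-0.077],[-0.02,0,0,-0.077],[-0.02,0,0,-0.077],[-0.02,0,0,-0.077],[-0.02,0,0,-0.077],[0,0,0,-0.077],[0,0,0,-0.077],[0,0,0,-0.077],[0,0,0,-0.077],[0,0,0,-0.077],[0,0,0,-0.076],[0,0,0,0]],
], gripper=0)

```text
t: 1.85
tool_pos: [0.1381, -0.6095, 0.2611]
tool_rot: [-0.271, 1.554, 0.271]
contact_force: [-0.4, 0.2, 0.6]
opening: 0.0853
```

Run:
```python
import numpy as np
from h import *
from station import ctrl
im=np.load("top0.npz");p=cloud(im);g=im["pixels"].astype(int)
# bar points in unit axes
c=np.array([.5457,-.0059]);a=np.deg2rad(19.65);M=np.array([[np.cos(a),np.sin(a)],[-np.sin(a),np.cos(a)]])
q=(p[...,:2]-c)@M.T
m=(q[...,1]<-.105)&(q[...,1]>-.22)&(abs(q[...,0])<.1)&(p[...,2]>.12)
Q=np.c_[q[m],p[m][:,2]];
for lo in np.arange(-.2,-.1,.01):
    s=Q[(Q[:,1]>=lo)&(Q[:,1]<lo+.01)]
    if len(s):print(lo.round(2),len(s),s.mean(0).round(3),s[:,0].min().round(3),s[:,0].max().round(3),s[:,2].max().round(3))
# unit-top edges
m=(abs(p[...,2]-.11)<.006)&(abs(q[...,0])<.11)&(abs(q[...,1])<.1);print(np.percentile(q[m],[.5,99.5],axis=0))
m=(abs(p[...,2]-.11)<.006)&(abs(q[...,0])<.05)&(abs(q[...,1])<.13);print(np.percentile(q[m],[.5,99.5],axis=0))
o=ctrl.get_obs();print(o["tool_pos"],R.from_rotvec(o["tool_rot"]).as_matrix().round(3),o["q"])
u=M.T@np.array([.043,-.157])+c;print("grip",u,toolmove(o,[*u,.27]))
```

```text
-0.18 8 [ 0.042 -0.172  0.179] 0.036 0.048 0.181
-0.17 25 [ 0.042 -0.165  0.178] 0.036 0.05 0.183
-0.16 28 [ 0.042 -0.155  0.178] 0.036 0.05 0.182
-0.15 27 [ 0.043 -0.145  0.177] 0.036 0.052 0.181
-0.14 28 [ 0.043 -0.135  0.177] 0.036 0.051 0.182
-0.13 28 [ 0.043 -0.125  0.177] 0.036 0.051 0.182
-0.12 80 [ 0.033 -0.114  0.155] 0.016 0.051 0.181
-0.11 4 [ 0.038 -0.11   0.16 ] 0.033 0.042 0.172
[[-0.08355225 -0.09890851]
 [ 0.08526712  0.09898952]]
[[-0.04946002 -0.09966078]
 [ 0.04955178  0.09904075]]
[ 0.13808241 -0.60954612  0.26105356] [[-0.    -0.339  0.941]
 [-0.     0.941  0.339]
 [-1.    -0.    -0.   ]] [-1.46702033e+00  3.20793169e-02  1.56768846e+00 -1.11937077e-05
  1.54174687e+00 -1.81260537e+00]
grip [ 0.63899081 -0.13929724] [-0.03593997  1.09105754  2.5223549 ]
```

Call:
move_arm([
  [[-0.002,0.0546,0.126,0],[-0.002,0.0546,0.126,0],[-0.002,0.0546,0.126,0],[-0.002,0.0546,0.126,0],[-0.002,0.0546,0.126,0],[-0.002,0.0546,0.126,0],[-0.002,0.0546,0.126,0],[-0.002,0.0546,0.126,0],[-0.002,0.0546,0.126,0],[-0.002,0.0546,0.126,0],[-0.002,0.0546,0.126,0],[-0.002,0.0546,0.126,0],[-0.002,0.0546,0.126,0],[-0.002,0.0546,0.126,0],[-0.002,0.0546,0.126,0],[-0.002,0.0546,0.126,0],[-0.002,0.0546,0.126,0],[-0.002,0.0546,0.126,0],[-0.002,0.0546,0.126,0],[-0.002,0.0546,0.126,0]],
])

```text
t: 3.52
tool_pos: [0.6403, -0.1388, 0.2711]
tool_rot: [-0.267, 1.554, 0.267]
contact_force: [-0.4, -0.8, 0.8]
opening: 0.0852
```

Call:
move_arm([
  [[0,0,0,0],[0,0,0,0],[0,0,0,0],[0,0,0,0]],
], gripper=0.5)

```text
t: 3.85
tool_pos: [0.6387, -0.141, 0.271]
tool_rot: [-0.268, 1.554, 0.268]
contact_force: [1.3, -0.8, 0.2]
opening: 0.0429
```

Run:
```python
from h import *
from station import ctrl
import cv2
o=ctrl.get_obs();im=ctrl.get_image("wrist");cv2.imwrite("pics/w1.png",im["pixels"][:,:,::-1])
print(o["tool_pos"],o["q"],o["opening"],o["contact_force"]);print(im["K"].round(1).tolist(),im["tool_from_camera"].round(3).tolist())
print(R.from_rotvec(o["tool_rot"]).as_matrix().round(3));print(toolmove(o,[.63899,-.13930,.171]))
```

```text
[ 0.63865741 -0.140989    0.27103265] [-3.30823546e-01  9.61020654e-02  1.48437524e+00 -3.24047125e-04
  1.56124369e+00 -6.72360033e-01] 0.04290588861373349 [ 1.27171099 -0.77045547  0.19880033]
[[325.2, 0.0, 276.0], [0.0, 325.2, 208.3], [0.0, 0.0, 1.0]] [[-0.0, 0.319, -0.948, -0.152], [-0.0, 0.948, 0.319, 0.081], [1.0, 0.0, -0.0, 0.0], [0.0, 0.0, 0.0, 1.0]]
[[-0.    -0.335  0.942]
 [-0.     0.942  0.335]
 [-1.    -0.    -0.   ]]
[0.40012848 0.00598965 0.00363731]
```

View pics/w1.png

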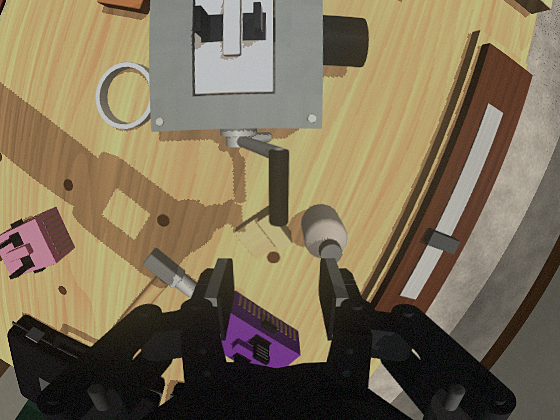

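The wrist view shows the black bar at column 279, midway between the fingers at 228 and 325, and clear of the glue bottle. I'll lower the fingers astride it.

Call:
move_arm([
  [[0.05,0,0.002,0],[0.05,0,0.002,0],[0.05,0,0,0],[0.05,0,0,0],[0.05,0,0,0],[0.05,0,0,0],[0.05,0,0,0],[0.05,0,0,0],[0,0,0,0],[0,0,0,0]],
], gripper=0.5)

```text
t: 4.73
tool_pos: [0.6396, -0.1396, 0.1696]
tool_rot: [-0.269, 1.556, 0.271]
contact_force: [-0.6, -0.4, 0.6]
opening: 0.0426
```

Call:
move_arm([
  [[0,0,0,0],[0,0,0,0],[0,0,0,0],[0,0,0,0],[0,0,0,0],[0,0,0,0]],
], gripper=0.74, squeeze=20)

```text
t: 5.23
tool_pos: [0.6403, -0.1399, 0.1714]
tool_rot: [-0.27, 1.553, 0.269]
contact_force: [0.2, -0.2, 0.0]
opening: 0.0224
```

Call:
move_arm([
  [[0,0,-0.014,0],[-0.0095,0,-0.0246,0],[-0.008,0,-0.025,0],[-0.0065,0,-0.0256,0],[-0.005,0,-0.026,0],[-0.0034,0,-0.026,0],[-0.0018,0,-0.0264,0],[0,0,-0.0264,0],[0.0013,0,-0.0264,0],[0.003,0,-0.026,0],[0.0044,0,-0.0256,0],[0.006,0,-0.0256,0],[0.0075,0,-0.025,0],[0.009,0,-0.0245,0],[0.0105,0,-0.024,0],[0.012,0,-0.0236,0],[0,0,0,0],[0,0,0,0]],
])

```text
t: 6.73
tool_pos: [0.5469, -0.1732, 0.1658]
tool_rot: [-0.269, 1.554, 0.27]
contact_force: [0.5, -0.7, -0.3]
opening: 0.0224
```

```bash
cat > lev.py <<'E'
import numpy as np
from h import *
from station import ctrl
c=np.array([.5457,-.0059]);a=np.deg2rad(19.65);M=np.array([[np.cos(a),np.sin(a)],[-np.sin(a),np.cos(a)]])
o=ctrl.get_obs()
print("tcp unit",M@(o["tool_pos"][:2]-c),o["tool_pos"][2],"F unit",M@o["contact_force"][:2],o["contact_force"][2],o["opening"],o["t"])
for n in("top","scene"):
    im=ctrl.get_image(n);p=cloud(im);q=(p[...,:2]-c)@M.T
    for d in ctrl.trace(n,"lever_grip")[:2]:
        m=d["region"]&(q[...,1]<-.105)&(q[...,1]>-.25)&(abs(q[...,0])<.1)&(p[...,2]>.14)&(p[...,2]<.2)
        print(n,round(d["score"],2),d["pixel"],m.sum(),np.median(q[m],0) if m.any() else "")
    # outer bar end, beyond the pads
    m=(q[...,1]<-.165)&(q[...,1]>-.19)&(abs(q[...,0])<.1)&(p[...,2]>.14)&(p[...,2]<.19)
    m|=(q[...,1]<-.112)&(q[...,1]>-.135)&(abs(q[...,0])<.1)&(p[...,2]>.14)&(p[...,2]<.19)
    if m.any():print(n,m.sum(),np.median(q[m],0),np.median(p[m][:,2]))
E
python3 lev.py
```

```text
tcp unit [-0.05511069 -0.15792073] 0.16578119977562564 F unit [ 0.25333553 -0.85848633] -0.3296237246036738 0.022356420801697238 6.7333
top 0.55 [173.1, 316.3] 192 [ 0.04078688 -0.13143908]
top 0.31 [215.6, 278.4] 0 
top 107 [ 0.04042625 -0.12236943] 0.17745121710882972
scene 0.58 [235.3, 265.7] 102 [ 0.04576024 -0.15371401]
scene 92 [ 0.0415235  -0.16873977] 0.17653538096319815
```

Run:
```python
from h import *
from station import ctrl
import cv2
im=ctrl.get_image("wrist");s=ctrl.get_image("scene")["pixels"][150:290,190:370]
a=np.hstack([cv2.resize(im["pixels"][80:360,120:400],(400,400)),cv2.resize(s,(400,400))])
cv2.imwrite("pics/w2.png",a[:,:,::-1])
```

```text
(no output)
```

View pics/w2.png

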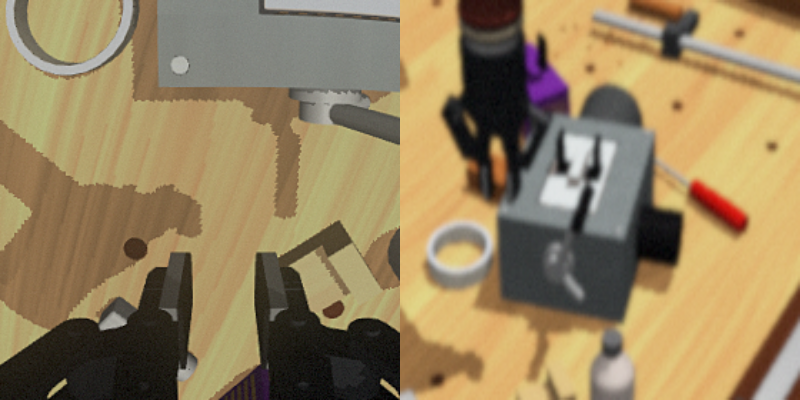

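The fingers passed over the bar without engaging it: the lever bar is still home and the hand is empty. The tips were too shallow, so I'll go back, stand about 12 mm deeper and pinch it this time.

Call:
move_arm([
  [[-0.08,0,0,0],[-0.08,0,0,0],[-0.08,0,0,0],[-0.04,0,0.05,0],[0,0.01,0.1,0],[0,0,0.1,0],[0,0,0.1,0],[0,0,0.04,0],[0,0,0,0],[0,0,0,0],[0,0,0,0]],
], gripper=0.4)

```text
t: 7.95
tool_pos: [0.6374, -0.1382, 0.2359]
tool_rot: [-0.269, 1.555, 0.27]
contact_force: [-0.8, -0.6, -0.2]
opening: 0.0513
```

```bash
python3 lev.py
python3 - <<'E'
from h import *
from lev import c,M,o
from station import ctrl
t=M.T@np.array([.0425,-.155])+c
print(toolmove(o,[*t,.159]),R.from_rotvec(o["tool_rot"]).as_matrix()[:,0])
E
```

```text
tcp unit [ 0.04188216 -0.15548853] 0.2359292226500253 F unit [-0.92515434 -0.26562494] -0.1873288904663177 0.05134540604220577 7.95
scene 0.59 [241.3, 262.7] 36 [ 0.04568149 -0.16841657]
scene 64 [ 0.04552391 -0.16623204] 0.1746634037813551
tcp unit [ 0.041996   -0.15563541] 0.23636062515868822 F unit [-0.17424903 -0.22906953] -0.1255090176449839 0.051404205739299914 8.15
scene 0.48 [238.5, 267.4] 95 [ 0.04568841 -0.15640687]
scene 61 [ 0.04568841 -0.16792798] 0.1743962297506345
[0.30944207 0.00260352 0.00200302] [ 1.06770531e-04 -1.74275650e-04 -9.99999979e-01]
```

Call:
move_arm([
  [[0.04,0,0,0],[0.04,0,0,0],[0.04,0,0,0],[0.04,0,0,0],[0.04,0,0,0],[0.04,0,0,0],[0.04,0,0,0],[0.03,0,0,0],[0,0,0,0],[0,0,0,0]],
])

```text
t: 9.18
tool_pos: [0.6379, -0.1378, 0.1579]
tool_rot: [-0.269, 1.555, 0.27]
contact_force: [-1.0, 0.2, 0.6]
opening: 0.0515
```

Call:
move_arm([
  [[0,0,0,0],[0,0,0,0],[0,0,0,0],[0,0,0,0],[0,0,0,0],[0,0,0,0],[0,0,0,0],[0,0,0,0]],
], gripper=0.9, squeeze=25)

```text
t: 9.85
tool_pos: [0.6393, -0.1379, 0.1598]
tool_rot: [-0.27, 1.551, 0.269]
contact_force: [4.1, 1.7, 3.7]
opening: 0.0148
```

Opening is 14.8 mm with force on the wrist, so the bar is pinched. I'll pull a short way and check.

Call:
move_arm([
  [[-0.005,0,-0.0123,0],[-0.0045,0,-0.0123,0],[-0.004,0,-0.0125,0],[-0.004,0,-0.0125,0],[-0.0033,0,-0.0128,0],[-0.0032,0,-0.0128,0],[0,0,0,0]],
])

```text
t: 10.43
tool_pos: [0.6226, -0.1438, 0.1666]
tool_rot: [-0.27, 1.547, 0.269]
contact_force: [8.0, 2.6, 3.7]
opening: 0.0143
```

```bash
python3 lev.py
```

```text
tcp unit [ 0.02604236 -0.15575301] 0.16662518759950035 F unit [ 8.39673567 -0.26952461] 3.6909664891649965 0.014349598631203608 10.4333
top 0.64 [210.3, 271.0] 0 
scene 0.64 [242.5, 262.6] 53 [ 0.02622147 -0.16851958]
scene 0.16 [168.1, 323.7] 0 
scene 62 [ 0.02712376 -0.16927386] 0.18111403130605902
```

The lever follows, with the grip at x ≈ +0.026. Pulling on to the stop.

Call:
move_arm([
  [[-0.0055,0,-0.0258,0],[-0.004,0,-0.0261,0],[-0.0024,0,-0.0263,0],[-0.0008,0,-0.0264,0],[0.0008,0,-0.0264,0],[0.0024,0,-0.0263,0],[0.004,0,-0.0261,0],[0.0055,0,-0.0258,0],[0.007,0,-0.0254,0],[0.0087,0,-0.025,0],[0.01,0,-0.0245,0],[0.0115,0,-0.0238,0],[0.012,0,-0.022,0],[0,0,0,0],[0,0,0,0],[0,0,0,0]],
], squeeze=30)

```text
t: 11.97
tool_pos: [0.5489, -0.1704, 0.1606]
tool_rot: [-0.27, 1.537, 0.269]
contact_force: [8.3, 12.1, 22.2]
opening: 0.0092
```

```bash
python3 lev.py
```

```text
tcp unit [-0.05225174 -0.15599858] 0.16062058171690222 F unit [11.9043038   8.57059465] 22.23942323536306 0.00918148436716581 11.9667
top 0.56 [199.7, 314.3] 31 [-0.04111864 -0.11303654]
top 22 [-0.04160762 -0.11463622] 0.15959434000228018
scene 0.7 [241.9, 255.0] 58 [-0.04624301 -0.16700983]
scene 113 [-0.0461654 -0.1667632] 0.17011559385702724
```

Wrist force resolves to about 21 N homeward along the arc, against 8.5 N of spring, so the lever is on its stop. The opening reads only 9 mm, so I'll look at the grip before easing back.

Run:
```python
from h import *
from station import ctrl
import cv2
im=ctrl.get_image("wrist");s=ctrl.get_image("scene")["pixels"][170:270,200:330]
a=np.hstack([cv2.resize(im["pixels"][130:330,170:370],(400,400)),cv2.resize(s,(400,400))])
cv2.imwrite("pics/w3.png",a[:,:,::-1])
```

```text
(no output)
```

View pics/w3.png

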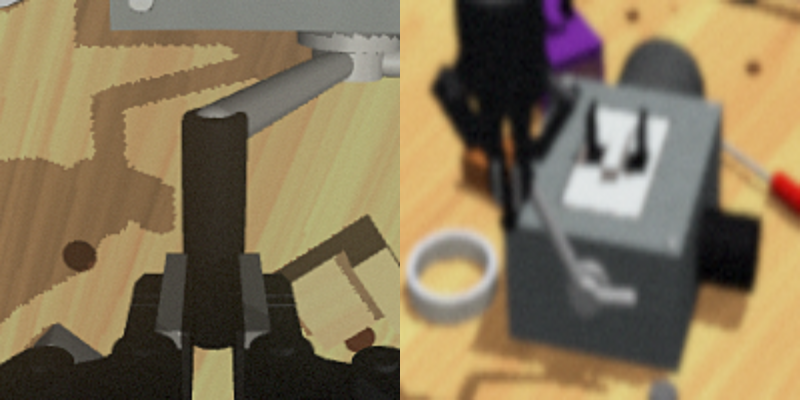

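The bar sits between both pads, rows 255–340 of the left half, and the lever leans to the front at its stop. I'll ease it home along the arc at about 40 mm/s.

Call:
move_arm([
  [[-0.0095,0,0.0117,0],[-0.0093,0,0.0119,0],[-0.009,0,0.012,0],[-0.0085,0,0.0122,0],[-0.008,0,0.0123,0],[-0.0078,0,0.0125,0],[-0.0075,0,0.0126,0],[-0.007,0,0.0127,0],[-0.0032,0,0.0128,0],[-0.0028,0,0.0129,0],[-0.0024,0,0.013,0],[-0.002,0,0.013,0],[-0.0016,0,0.0131,0],[-0.0013,0,0.0131,0],[-0.0009,0,0.0132,0]],
])

```text
t: 13.52
tool_pos: [0.5894, -0.1561, 0.1756]
tool_rot: [-0.271, 1.549, 0.268]
contact_force: [4.5, 2.7, 8.5]
opening: 0.0087
```

```bash
python3 lev.py
```

```text
tcp unit [-0.0093435  -0.15619594] 0.17560964469367213 F unit [5.16718807 0.97455243] 8.504184693283639 0.00867726595811314 13.5167
scene 0.66 [244.0, 259.3] 33 [-0.0055233  -0.16723067]
scene 73 [-0.00566574 -0.16747362] 0.17736321102325336
```

Call:
move_arm([
  [[0.0005,0,0.0132,0],[0.001,0,0.0132,0],[0.0013,0,0.0132,0],[0.0017,0,0.0132,0],[0.0021,0,0.0131,0],[0.0025,0,0.0131,0],[0.0029,0,0.013,0],[0.0033,0,0.013,0],[0.0037,0,0.0129,0],[0.004,0,0.0128,0],[0.0044,0,0.0127,0],[0.0048,0,0.0126,0],[0.005,0,0.0125,0],[0.005,0,0.0124,0],[0.005,0,0.0122,0],[0.003,0,0.0121,0],[0,0,0.012,0],[0,0,0,0],[0,0,0,0]],
])

```text
t: 15.3
tool_pos: [0.6405, -0.1389, 0.1668]
tool_rot: [-0.273, 1.549, 0.267]
contact_force: [-3.2, 1.5, 20.4]
opening: 0.0088
```

```bash
python3 lev.py
```

```text
tcp unit [ 0.04453048 -0.15710658] 0.16676532684539475 F unit [-2.50972956  2.53693901] 20.365947915761627 0.008816604754648162 15.3
scene 0.63 [291.1, 253.4] 0 
scene 0.58 [242.2, 264.0] 39 [ 0.0449509  -0.17358849]
scene 63 [ 0.04543194 -0.17088983] 0.17792283326908676
```

Lever reads home (bar x 0.045, as at the start), with the fingers pressing it slightly against its home stop. Releasing and going up and over the cassette.

Call:
move_arm([
  [[-0.01,0,0,0],[0,0,0,0],[0,0,0,0],[0,0,0,0]],
], gripper=0.5)

```text
t: 15.83
tool_pos: [0.6372, -0.1377, 0.1607]
tool_rot: [-0.269, 1.557, 0.271]
contact_force: [-0.2, 0.6, -0.3]
opening: 0.0427
```

Call:
move_arm([
  [[-0.06,0,0,0],[-0.08,0,0,0],[-0.08,0,0,0],[-0.08,0,0,0],[-0.08,0,0,0],[0,0.09,-0.025,0],[0,0.09,-0.025,0],[0,0.09,-0.025,0],[0,0.09,-0.025,0],[0,0.09,-0.025,0],[0,0.09,-0.025,0],[0,0.09,-0.028,0],[0,0,0,0],[0,0,0,0],[0,0,0,0]],
], gripper=0)

```text
t: 17.08
tool_pos: [0.5438, -0.0049, 0.258]
tool_rot: [-0.27, 1.554, 0.269]
contact_force: [0.0, 0.0, -0.2]
opening: 0.0855
```

```bash
python3 lev.py
python3 - <<'E'
from h import *
from station import ctrl
import cv2
o=ctrl.get_obs();im=ctrl.get_image("wrist");cv2.imwrite("pics/w4.png",im["pixels"][:,:,::-1]);np.savez("w4.npz",pos=o["tool_pos"],rot=o["tool_rot"],**im)
print(toolmove(o,[.5457,-.0059,.128]),R.from_rotvec(o["tool_rot"]).as_matrix().round(3))
for d in ctrl.trace("wrist","catch_near")[:3]+ctrl.trace("wrist","catch_far")[:3]:print(d["score"],d["pixel"])
# depth points above the cassette top
f=im["K"][0,0];v,u=np.mgrid[:420,:560];x=u-im["K"][0,2];y=v-im["K"][1,2];r=np.hypot(x,y)+1e-9;t=r/f
z=im["depth"];s=z*np.tan(t)/r;p=np.stack([x*s,-y*s,-z,np.ones_like(z)],-1)@im["tool_from_camera"].T
w=R.from_rotvec(o["tool_rot"]).apply(p[...,:3].reshape(-1,3)).reshape(420,560,3)+o["tool_pos"]
from lev import c,M
q=(w[...,:2]-c)@M.T
m=(z>0)&(w[...,2]>.135)&(w[...,2]<.16)&(abs(q)<.05).all(-1);Q=q[m]
for S in(Q[Q[:,0]<0],Q[Q[:,0]>0]):
    if len(S):print(len(S),np.percentile(S,[2,50,98],axis=0).round(4).tolist())
print(w[m][:,2].max())
E
```

```text
tcp unit [-0.00148746  0.00162472] 0.25795067143438605 F unit [0.00852617 0.00308663] -0.21348842291011474 0.08552932894964203 17.0833
top 0.54 [229.7, 419.4] 0 
top 0.48 [167.1, 332.5] 33 [ 0.04153876 -0.16459172]
top 22 [ 0.0426243 -0.1690739] 0.17792019786431262
scene 0.68 [236.8, 263.2] 83 [ 0.04541126 -0.15371111]
scene 0.3 [316.4, 165.9] 0 
scene 61 [ 0.04541126 -0.16879029] 0.17509035108286086
[ 0.51754812 -0.0049387   0.00618149] [[-0.    -0.336  0.942]
 [-0.     0.942  0.336]
 [-1.     0.    -0.   ]]
0.8 [329.4, 52.9]
0.57 [196.9, 252.6]
tcp unit [-0.00157973  0.00155327] 0.2572924822903546 F unit [ 0.40580225 -1.86887954] 0.5356236293868112 0.08522990567412966 17.4333
top 0.53 [166.5, 338.2] 45 [ 0.04211643 -0.16464337]
top 0.35 [234.1, 224.4] 33 [ 0.04140319 -0.16512807]
top 22 [ 0.04259473 -0.16885142] 0.1772686361834574
scene 0.51 [240.0, 264.8] 98 [ 0.04561599 -0.15447272]
scene 62 [ 0.04549152 -0.16749397] 0.1738719205617994
257 [[-0.0258, -0.013], [-0.0227, 0.001], [-0.0199, 0.0107]]
269 [[0.0233, -0.013], [0.0257, 0.0001], [0.0291, 0.0106]]
0.1529934767906272
```

View pics/w4.png

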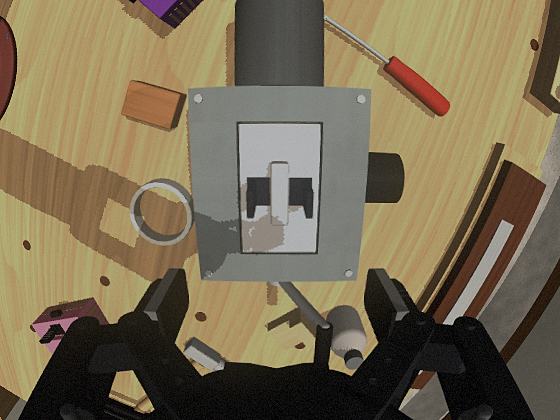

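The wrist view shows the two tabs at about (197,252) and (197,307), with the centring bar between them. Wrist depth puts their middle about 1.5 mm from my unit estimate. The lever is home. Descending over the tabs.

Call:
move_arm([
  [[0.05,-0.005,0.006,0],[0.05,-0.005,0.006,0],[0.05,0,0,0],[0.05,0,0,0],[0.05,0,0,0],[0.05,0,0,0],[0.05,0,0,0],[0.05,0,0,0],[0.04,0,0,0],[0.03,0,0,0],[0.03,0,0,0],[0.02,0,0,0],[0.006,0,0,0],[0,0,0,0],[0,0,0,0]],
])

```text
t: 18.88
tool_pos: [0.5475, -0.0059, 0.1265]
tool_rot: [-0.27, 1.553, 0.27]
contact_force: [-0.3, -0.3, 0.8]
opening: 0.0853
```

Call:
move_arm([
  [[0,0,0,0],[0,0,0,0],[0,0,0,0],[0,0,0,0],[0,0,0,0],[0,0,0,0],[0,0,0,0],[0,0,0,0],[0,0,0,0],[0,0,0,0]],
], gripper=0.8, squeeze=35)

```text
t: 19.72
tool_pos: [0.5478, -0.0061, 0.1289]
tool_rot: [-0.27, 1.553, 0.269]
contact_force: [-5.6, -0.4, 12.2]
opening: 0.0306
```

The 12 N upward force suggests the tips swung down onto the cassette's top. I'll open, rise 5 mm and pinch again.

Call:
move_arm([
  [[0,0,0,0],[0,0,0,0],[-0.01,0,0,0],[-0.01,0,0,0],[0,0,0,0],[0,0,0,0]],
], gripper=0.1)

```text
t: 20.22
tool_pos: [0.5475, -0.0059, 0.1314]
tool_rot: [-0.27, 1.553, 0.27]
contact_force: [-0.0, 0.4, -0.1]
opening: 0.0771
```

Call:
move_arm([
  [[0,0,0,0],[0,0,0,0],[0,0,0,0],[0,0,0,0],[0,0,0,0],[0,0,0,0],[0,0,0,0],[0,0,0,0],[0,0,0,0],[0,0,0,0]],
], gripper=0.8, squeeze=35)

```text
t: 21.05
tool_pos: [0.5477, -0.006, 0.1339]
tool_rot: [-0.27, 1.553, 0.269]
contact_force: [-5.8, 1.3, 11.2]
opening: 0.03
```

The same force appears 5 mm higher, so it comes from the pads swinging forward as they close and dragging on the tabs; the tips are not bottoming. Lifting gently.

Call:
move_arm([
  [[-0.01,0,-0.002,0],[-0.01,0,-0.002,0],[-0.01,0,0,0],[-0.01,0,0,0],[-0.01,0,0,0],[-0.01,0,0,0],[-0.01,0,0,0],[-0.01,0,0,0],[0,0,0,0],[0,0,0,0]],
])

```text
t: 21.88
tool_pos: [0.5462, -0.0063, 0.1512]
tool_rot: [-0.27, 1.554, 0.27]
contact_force: [-0.2, -0.7, -5.2]
opening: 0.03
```

Run:
```python
from h import *
from station import ctrl
import cv2
o=ctrl.get_obs();print(o["contact_force"],o["wrist_torque"],o["tool_pos"],o["opening"])
im=ctrl.get_image("wrist");s=ctrl.get_image("scene")["pixels"][150:270,200:330]
a=np.hstack([cv2.resize(im["pixels"][130:330,170:370],(400,400)),cv2.resize(s,(400,400))])
cv2.imwrite("pics/w5.png",a[:,:,::-1])
```

```text
[-0.15872467 -0.66886763 -5.19399699] [ 0.01197915 -0.04982313  0.00288951] [ 0.54622311 -0.00628818  0.1512304 ] 0.030022616687580207
```

View pics/w5.png

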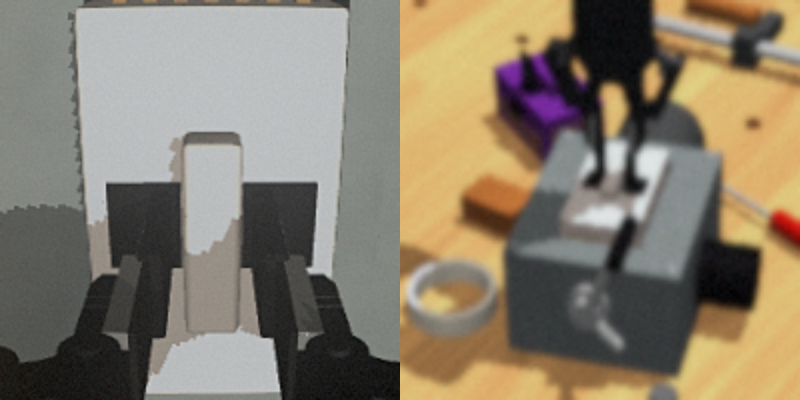

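The cassette is coming out level, with a load of about 5 N. Continuing straight up.

Call:
move_arm([
  [[-0.015,0,0,0],[-0.025,0,0,0],[-0.03,0,0,0],[-0.03,0,0,0],[-0.03,0,0,0],[-0.03,0,0,0],[-0.03,0,0,0],[-0.03,0,0,0],[-0.03,0,0,0],[-0.03,0,0,0],[-0.03,0,0,0],[-0.03,0,0,0],[-0.03,0,0,0],[-0.03,0,0,0],[-0.03,0,0,0],[-0.03,0,0,0],[-0.03,0,0,0],[-0.03,0,0,0],[-0.02,0,0,0],[-0.01,0,0,0]],
])

```text
t: 23.65
tool_pos: [0.5466, -0.0062, 0.2898]
tool_rot: [-0.27, 1.552, 0.269]
contact_force: [-0.8, -0.2, -5.5]
opening: 0.03
```

Call:
move_arm([
  [[0,0,0,0],[0,0,0,0],[0,0,0,0],[0,0,0,0],[0,0,0,0],[0,0,0,0],[0,0,0,0],[0,0,0,0]],
])

```text
t: 24.32
tool_pos: [0.5462, -0.0062, 0.2884]
tool_rot: [-0.27, 1.554, 0.27]
contact_force: [-0.1, -0.3, -4.9]
opening: 0.03
```

```bash
python3 lev.py
python3 - <<'E'
from h import *
from station import ctrl
import cv2
o=ctrl.get_obs();print(o["contact_force"],o["tool_pos"],o["opening"])
im=ctrl.get_image("wrist");s=ctrl.get_image("scene")["pixels"][90:280,180:370]
a=np.hstack([cv2.resize(im["pixels"][90:350,130:410],(400,400)),cv2.resize(s,(400,400))])
cv2.imwrite("pics/w6.png",a[:,:,::-1])
E
```

```text
tcp unit [ 0.00037209 -0.00042382] 0.28840385158005144 F unit [-0.24510146 -0.24203018] -4.889072922701466 0.030004696741048057 24.3167
top 0.26 [165.5, 213.4] 0 
top 14 [ 0.04009793 -0.17024559] 0.17855523774972676
scene 0.84 [240.6, 264.4] 99 [ 0.04529795 -0.15429732]
scene 61 [ 0.0452749  -0.16653336] 0.17412479934646607
[ 0.95200556  0.30855691 -4.13020054] [ 0.54625106 -0.00617635  0.28850818] 0.029845622997105744
```

View pics/w6.png

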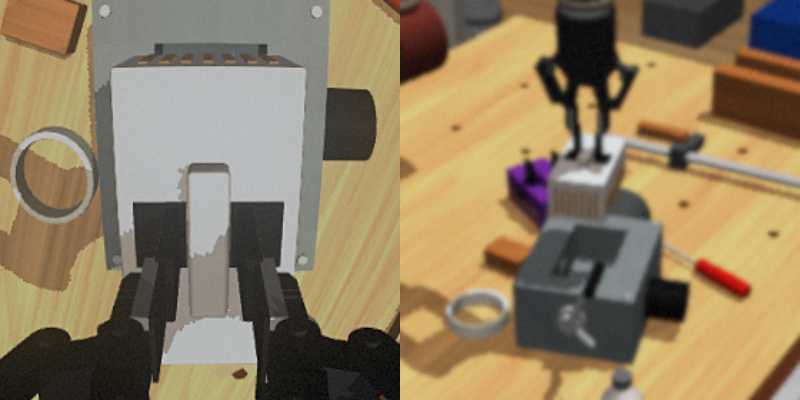

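The cassette hangs level, well clear above the empty well, with both tabs pinched against the bar. The lever is home and the load is steady at about 5 N. Its underside is at about z 0.205, roughly 95 mm above the unit's top. Handing in.

```bash
python3 -c "
from station import ctrl
print(ctrl.finish_job());o=ctrl.get_obs();print(o['t'],o['tool_pos'],o['contact_force'],o['opening'])"
```

```text
the job is handed in; nothing more can be done
None
the job is handed in; nothing more can be done
```

The job is handed in, at about 24.5 s on the robot's clock. No verdict is reported, so these results rest on my own checks.

- **Lever:** I pulled it to its stop. The cameras gave about 0.83–0.86 rad, and the force was well over the spring's, as it would be against the stop. I then eased it back over about 3 s while it stayed pinched. The last check put the grip where it was at the start (x ≈ 0.045 m, scene camera).
- **Cassette:** both catches are pinched at 35 N commanded, and it hangs level and still in the last picture. Its underside is about 95 mm above the unit's top, worked out from how far the arm rose. The load was steady at 4–5.5 N.

What went wrong or disagreed:
- **Missed first pull:** the fingers stood too shallow and passed over the bar. The lever was home when I next looked. If it moved briefly and slipped back during that pull, I could not have seen it.
- **Opening readings:** the finger opening read less than the part held: 9–15 mm on the 16 mm bar, and 30 mm where the pinched tabs measure 36 mm. I put this down to the fingers giving, and took the catches as pressed from the pictures and the free lift.
- **Bystanders:** I only looked at them in the pictures and did not measure them. None showed as moved.

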